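# Clamp the alloy housing in the soft-jaw vice until the tab pops

## Task

Stand the bare-aluminium housing upright on the bed of the blue vice, squarely between the open jaws, and let go of it. Then wind the crank clockwise until the red indicator tab pops out, and stop there straight away: the yellow overload tab beside it must not pop. Let go, leaving the housing clamped and the other goods on the stall where they are.

Things in the scene. Friction and masses are not known exactly. Their poses are not given: they have to be found in the camera images.
- vice: Blue bench vice fixed to the table, base 100 x 290 mm, origin on the table near its middle. y is the clamping direction: fixed jaw at -y (soft grey face at y = -75 mm), moving jaw opposite, gear head with crank at +y (45 to 125 mm, 80 mm tall). Bed between the jaws: top 25 mm above the table, 74 mm wide in x. Jaws 80 mm wide in x, up to 60 mm above the table (64 with the moving jaw's top plate).
- seat (a point): Point on the vice's bed, 25 mm above the table, 20 mm from the fixed jaw's face, where the middle of the housing's underside lies once clamped. Axes as the vice's. The open vice leaves 6 to 16 mm of spare room, all on the moving jaw's (+y) side: set the housing down 2 to 3 mm to +y of this point; the moving jaw slides it up to the fixed jaw.
- jaw_pad: Grey soft pad of the moving jaw, 80 mm wide, 32 mm tall, on springs of 8 N/mm (up to 8.8 mm of give) in front of the blue moving jaw. The pad's face towards the fixed jaw lies 23 mm to the -y side of this body's origin; axes as the vice's. A steel plate with a window is fixed on top of it.
- crank (a joint): Angle of the crank, rad, growing clockwise seen from above, which closes the jaw 12 mm a turn. Starts at 0 to 3 (jaws 56 to 46 mm apart); the jaw meets the housing 3 to 9 rad later and the tab pops 1.0 to 3.4 rad after that, differently each time. It drags with about 0.16 N m, up to 0.25 N m near the set force (3 to 5 N at the knob), and stays where it is left. At 0 the crank arm points along the vice's +x.
- crank_axis (a point): Point on the crank's vertical axis at the height of the knob's grip point, 128 mm above the table (z of the vice frame). Does not turn with the crank; axes as the vice's.
- knob_grip (a point): Middle of the upright black crank knob (24 mm diameter, from 99 to 149 mm above the table; this point at 128 mm), on the crank arm 50 mm from the crank's axis. It spins freely on its pin, so a gripper can hold it from above and go round without turning. The steel arm below it ends at 96 mm.
- tab (a joint): How far the red indicator tab has risen, m: about 0 as long as it is held under the plate's edge, jumps to about 0.012 at the set clamping force, which differs between runs: 16 to 52 N, the pad pushed in 2 to 6.5 mm. It then stays out.
- tab_top (a point): Middle of the top of the red indicator tab, 15 x 12 mm, partly showing in the window of the steel plate on top of the moving jaw, on the vice's -x side of the window; 60 mm above the table when in, about 72 mm when popped.
- overload (a joint): How far the yellow overload tab has risen, m: about 0 when in, jumps to 0.012 when the jaw is closed another 1.6 mm (0.8 rad of the crank, 13 N) after the red tab has popped. It must stay in.
- overload_top (a point): Middle of the top of the yellow overload tab, 15 x 12 mm, beside the red one, on the vice's +x side of the same window, 60 mm above the table.
- housing: Bare-aluminium casting, 0.3 kg: flat foot 60 mm (x) by 40 mm (y) and 25 mm tall, with a round upright neck of 28 mm diameter from 32 to 70 mm height and a lip of 33 mm diameter up to 78 mm. Origin at the middle of the underside, z up. The two faces 40 mm apart go between the jaws, the 60 mm length along the jaws (vice x), either way round.
- spare: The same casting painted green; not to be used. Origin at the middle of the underside.
- bearing: Steel bearing ring, 62 mm across, 16 mm tall. Bystander.
- driver: Screwdriver lying on the table, 190 mm. Bystander.
- hubcap: Aluminium hub cap, 124 mm across, 32 mm tall. Bystander.
- can: Tin with an orange label, 66 mm across, 160 mm tall. Bystander.
- flange: Dark steel flange ring, 90 mm across, 12 mm tall. Bystander.
- piston: Brass piston, 52 mm across, 55 mm tall. Bystander.
Not all that is in view belongs to the job. Leave any purple look-alike of the housing alone.

How it is judged:
By the outcome, as a careful person would: the job done as asked, in the order asked, and still so for the second after the job is handed in, with the robot touching nothing.
It also fails if it takes over 72 s, if anything falls off the work surface, if the arm or the gripper's body presses on something with over 40 N, if the wrist force passes 120 N, or if a joint passes its speed limit or range.

## Robot

A 6-joint arm with a two-finger parallel gripper is mounted at the origin on the work surface. World frame = base frame: x ahead of the robot, y to its left, z up, the work surface at z = 0. Lengths are in m, angles in rad, forces in N, time in s.
With the tool pointing down it reaches from about 0.225 to 0.875 m from the base axis. Payload 3.4 kg.
Tool frame: the origin (TCP) lies on the centre line of the jaws, within the pads' length; the fingertips stand 19 mm ahead of it and the grasp point (between the pads) is the TCP; z points along the fingers, y is the line along which they close (so a half turn about z gives the same grasp; the last joint's range is limited). The gripper opens to 85 mm and grips with 20 to 120 N. Pads are 22 mm wide; open, the fingers measure 114 mm over their backs; the gripper's body (76 mm by 85 mm) begins 54 mm behind the grasp point. The pads swing forward as they close: fully open they stand 13 mm farther back than shut.
Start: joints at [1.053, 0.276, 1.505, -0, 1.361, -0.121], TCP at [0.222, 0.53, 0.25] pointing down, gripper open.
Joint ranges: [-2.89, 2.89], [-0.75, 2.08], [0.22, 2.7], [-1.18, 4.32], [0.11, 2.71], [-2.7, 2.7]. Speed limits (rad/s): [2.57, 2.57, 3.14, 3.14, 3.14, 3.14].

## Interface

Orientations are given as a rotation vector (axis times angle).
In Python, from workcell import sense, snapshot, close_job gives the robot as it stands. The module is installed in compiled form; this text tells all that it offers.
- The arm moves only by the tool apply_moves, never from a script. Its argument "steps" is a list of rows, each an object with "dp": the shift along the world's x, y, z in m, a list of three; "turn": the turn about the world's z in rad; "grip": the finger opening in m, from 0 to 0.0854. In form: [{"dp": [dx, dy, dz], "turn": turn, "grip": grip}, ...]. A call has 1 to 10 rows; each row is the pose to reach, as a shift and turn from the pose commanded when the call began; what a row does not reach only later rows make up. A row lasts 1/8 s, in which the tool goes at most 62.5 mm and 10.7 degrees, less where a joint would pass 70% of its speed; a pose out of reach is approached as far as the arm can. A call with a gripper value outside its range is refused whole. The fingers move at their own pace and stop on an object; the grip force is fixed at half the most. Time passes only in rows, so rows that repeat a pose let the fingers close. It gives the time, the measured TCP pose, the force, the opening and the grip force at its end, in the units of the state.
- sense(): the state, without advancing time (a new reading comes with each control period).
- snapshot(name): name is "scene" or "side" or "wrist"; returns a dict with "color" (384x512x3 uint8, blue, green, red), "K" (3x3 intrinsics, pixels), "R" (3x3) and "t" (3): a world point X has camera coordinates R X + t; the wrist camera has in their place "T_tool_cam" (4x4, takes a point from camera to tool coordinates, whose origin is the TCP and whose axes are the flange's). Camera axes: x right, y down, z forward; pixel columns grow to the right and rows downward; lengths in m; the calibration is good to about 2 mm. A picture is of the moment at which its call begins: read the wrist's pose just before it. There is no depth.
- close_job(): hands the job in; it is judged then, once.
The state is a dict: "clock": time; "joint_pos": joint angles; "joint_vel": joint speeds; "tau": joint torques, N m; "tcp_pos": TCP position; "tool_rot": TCP orientation; "wrist_force": force on the tool from outside, world axes, zero at the start; "moment": the same for the moment, N m; "width": finger opening in m; "finger_force": force on a finger pad.
Only numpy, scipy, OpenCV 4.12 (cv2) and the standard library are available. Lean on these libraries where they do the work, as an engineer would, in place of code of your own. Each camera call takes 0.05 s, during which the arm holds its last target. There are 200 camera calls.

## Working session

There is one attempt and no reset: what is moved stays moved. The work goes in short steps, Python scripts to look and compute and a tool call to move; the robot and the scene stay as the last step left them, time stands still between calls to the robot, and variables do not carry over. Pictures are saved under pics/ and viewed, at most 10 in all, crops included, and the job is handed in when it is done.

Besides the shell and the picture viewer there is one more tool, called after "Emit:" in YAML: its name, and indented under it one key for each argument. apply_moves: Moves the arm, as the interface text tells. Its arguments: {"type":"object","properties":{"steps":{"type":"array"}},"required":["steps"]}

```bash
mkdir -p pics
cat > h.py <<'E'
import numpy as np, cv2
from scipy.spatial.transform import Rotation as Ro
from workcell import sense, snapshot, close_job
def cam(name):
    s=sense(); c=snapshot(name); K=np.array(c["K"])
    if name=="wrist":
        T=np.array(c["T_tool_cam"]); Rt=Ro.from_rotvec(s["tool_rot"]).as_matrix()
        Rwc=Rt@T[:3,:3]; o=Rt@T[:3,3]+np.array(s["tcp_pos"])
        R=Rwc.T; t=-R@o
    else: R=np.array(c["R"]); t=np.array(c["t"])
    return c["color"],K,R,t
def onplane(K,R,t,uv,z):
    d=R.T@np.linalg.inv(K)@np.array([uv[0],uv[1],1.]); o=-R.T@t
    return o+d*(z-o[2])/d[2]
def proj(K,R,t,X):
    p=K@(R@np.array(X,float)+t); return p[:2]/p[2]
def save(name,f):
    c=cam(name); cv2.imwrite("pics/"+f+".png",c[0]); np.savez("pics/"+f,img=c[0],K=c[1],R=c[2],t=c[3]); return c
def load(f):
    d=np.load("pics/"+f+".npz"); return d["img"],d["K"],d["R"],d["t"]
E
python3 - <<'E'
from h import *
a=save("scene","scene0"); b=save("side","side0"); w=save("wrist","w0")
cv2.imwrite("pics/both.png",np.hstack([cv2.resize(a[0],(800,600))]))
for c in (a,b,w): print(c[1].round(0).tolist(), (-c[2].T@c[3]).round(3))
print(sense())
E
```

```text
[[473.0, 0.0, 259.0], [0.0, 473.0, 185.0], [0.0, 0.0, 1.0]] [ 1.029 -0.711  1.331]
[[433.0, 0.0, 263.0], [0.0, 433.0, 188.0], [0.0, 0.0, 1.0]] [ 0.084 -0.656  1.053]
[[297.0, 0.0, 250.0], [0.0, 297.0, 192.0], [0.0, 0.0, 1.0]] [0.147 0.562 0.373]
{'clock': 0.15, 'joint_pos': array([ 1.05300185e+00,  2.76453037e-01,  1.50582626e+00, -3.59341535e-06,
        1.36067397e+00, -1.21010333e-01]), 'joint_vel': array([-4.38380740e-05, -2.88451737e-03, -2.69329480e-03,  7.06230804e-04,
       -1.33150908e-03,  2.44829720e-03]), 'tau': array([ 7.45929683e-04, -4.17141116e+01, -2.46033043e+01, -5.34097653e-04,
        7.60282448e-03, -1.13641107e-05]), 'tcp_pos': array([0.2220478 , 0.53001532, 0.24964291]), 'tool_rot': array([-6.19101711e-01, -3.07955356e+00,  2.03060938e-03]), 'wrist_force': array([ 0.29469541, -0.17649107, -0.03740667]), 'moment': array([-0.01462979,  0.01197635, -0.05782437]), 'finger_force': 0.0, 'width': 0.08514649884603756}
```

View pics/both.png

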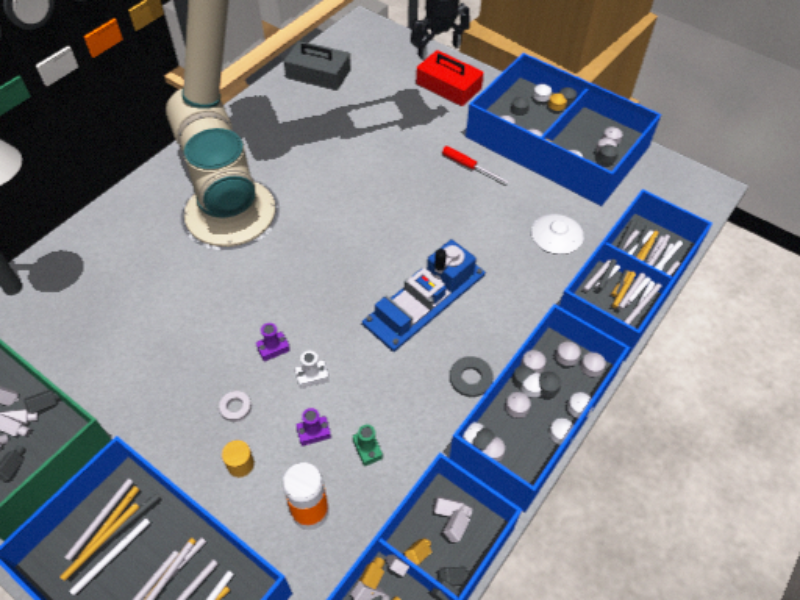

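View pics/side0.png

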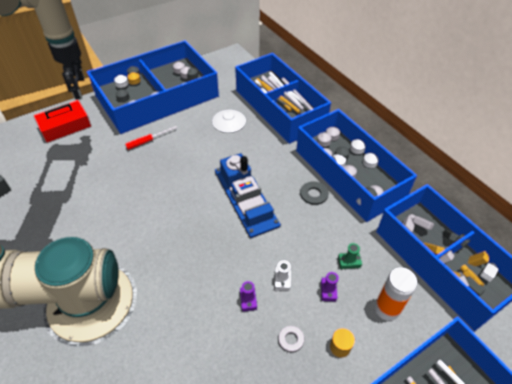

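The scene picture (800 px) shows these candidates:
- A white/bare casting at (311,368). This one fits "bare aluminium".
- A green spare at (367,443).
- Two purple look-alikes at (271,340) and (312,426).

The vice is at (425,290), with its crank knob at (440,258). In the side view the bare casting is at (283,275) and the vice at (247,195). I'll confirm with an enlarged crop.

Run:
```python
from h import *
a=load("scene0"); b=load("side0")
def crop(i,x,y,w,h): return cv2.resize(i[y:y+h,x:x+w],(400,300),interpolation=cv2.INTER_CUBIC)
cv2.imwrite("pics/crops.png",np.vstack([np.hstack([crop(a[0],170,210,68,51),crop(a[0],226,144,92,69)]),np.hstack([crop(b[0],250,250,68,51),crop(b[0],200,145,100,75)])]))
```

```text
(no output)
```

View pics/crops.png

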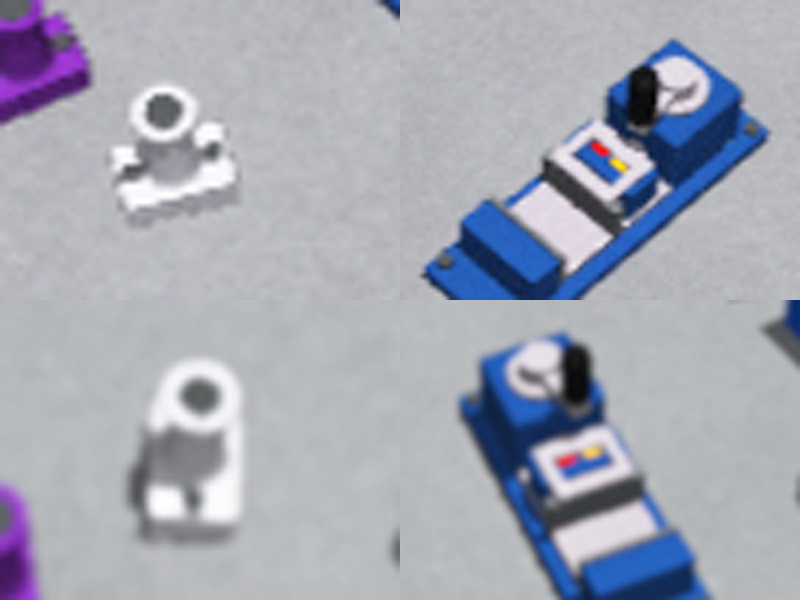

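The crop confirms that the white casting is bare aluminium. In the vice crop the red tab is at about (600,148), the yellow at (618,163) and the black knob top at (645,72).

```bash
cat >> h.py <<'E'
def tri(views,uvs):
    A=[];B=[]
    for (_,K,R,t),uv in zip(views,uvs):
        o=-R.T@t; d=R.T@np.linalg.inv(K)@np.array([uv[0],uv[1],1.]); d/=np.linalg.norm(d)
        P=np.eye(3)-np.outer(d,d); A.append(P);B.append(P@o)
    return np.linalg.lstsq(np.vstack(A),np.hstack(B),rcond=None)[0]
E
python3 - <<'E'
from h import *
a=load("scene0"); b=load("side0")
S1=lambda x,y:(170+x*.17,210+y*.17); D1=lambda x,y:(250+x*.17,250+(y-300)*.17)
S2=lambda x,y:(226+(x-400)*.23,144+y*.23); D2=lambda x,y:(200+(x-400)*.25,145+(y-300)*.25)
T=lambda n,p,q:print(n,tri([a,b],[p,q]).round(3))
T("lip .078",S1(164,112),D1(201,395))
T("knobtop .149",S2(645,72),D2(575,352))
T("red .06",S2(600,148),D2(567,461)); T("yel .06",S2(618,163),D2(593,452))
T("disc .08+",S2(679,85),D2(540,370))
for n,p in [("gh back",(673,42)),("gh right",(742,95)),("gh left",(608,95))]: print(n,onplane(*a[1:],S2(*p),.08).round(3))
for n,p in [("fj a",(487,200)),("fj b",(566,266))]: print(n,onplane(*a[1:],S2(*p),.06).round(3))
for n,p in [("foot r",(236,172)),("foot l",(127,208)),("foot bl",(112,152)),("foot br",(218,124))]: print(n,onplane(*a[1:],S1(*p),.025).round(3))
E
```

```text
lip .078 [ 0.453 -0.22   0.073]
knobtop .149 [0.535 0.107 0.144]
red .06 [0.513 0.086 0.056]
yel .06 [0.533 0.081 0.058]
disc .08+ [0.535 0.16  0.077]
gh back [0.508 0.191 0.08 ]
gh right [0.58 0.18 0.08]
gh left [0.498 0.117 0.08 ]
fj a [ 0.475 -0.008  0.06 ]
fj b [ 0.558 -0.019  0.06 ]
foot r [ 0.486 -0.206  0.025]
foot l [ 0.454 -0.258  0.025]
foot bl [ 0.425 -0.237  0.025]
foot br [ 0.459 -0.189  0.025]
```

Emit:
apply_moves:
  steps:
    - {"dp": [0.06, -0.1, 0.05], "turn": 0, "grip": 0.085}
    - {"dp": [0.3, -0.52, 0.05], "turn": -0.15, "grip": 0.085}
    - {"dp": [0.3, -0.52, 0.05], "turn": -0.15, "grip": 0.085}
    - {"dp": [0.3, -0.52, 0.05], "turn": -0.15, "grip": 0.085}
    - {"dp": [0.3, -0.52, 0.05], "turn": -0.15, "grip": 0.085}
    - {"dp": [0.3, -0.52, 0.05], "turn": -0.15, "grip": 0.085}
    - {"dp": [0.3, -0.52, 0.05], "turn": -0.15, "grip": 0.085}
    - {"dp": [0.3, -0.52, 0.05], "turn": -0.15, "grip": 0.085}
    - {"dp": [0.3, -0.52, 0.05], "turn": -0.15, "grip": 0.085}
    - {"dp": [0.3, -0.52, 0.05], "turn": -0.15, "grip": 0.085}

```text
clock: 1.4
tcp_pos: [0.5232, 0.0077, 0.3001]
tool_rot: [0.851, 3.024, -0.0]
wrist_force: [0.7, 0.9, 0.4]
width: 0.0846
finger_force: 0.0
```

Emit:
apply_moves:
  steps:
    - {"dp": [0, 0, 0], "turn": 0, "grip": 0.085}
    - {"dp": [0, 0, 0], "turn": 0, "grip": 0.085}
    - {"dp": [0, 0, 0], "turn": 0, "grip": 0.085}

```text
clock: 1.78
tcp_pos: [0.5215, 0.0115, 0.3003]
tool_rot: [-0.846, -3.025, -0.001]
wrist_force: [-0.1, 0.6, 0.3]
width: 0.0849
finger_force: 0.0
```

Run:
```python
from h import *
w=save("wrist","w1"); print((-w[2].T@w[3]).round(3), w[2].round(2).tolist(), sense()["tcp_pos"], sense()["tool_rot"])
cv2.imwrite("pics/w1b.png",cv2.resize(w[0],(800,600),interpolation=cv2.INTER_CUBIC))
for n,X in dict(knob=(.535,.107,.149),lip=(.453,-.22,.078),red=(.513,.086,.06)).items(): print(n,proj(*w[1:],X).round(0))
```

```text
[0.452 0.054 0.424] [[0.52, 0.85, 0.0], [0.81, -0.49, 0.31], [0.27, -0.16, -0.95]] [0.52153253 0.01154459 0.30039834] [-8.45533633e-01 -3.02535957e+00 -5.17628293e-04]
knob [345. 143.]
lip [ 64. 214.]
red [299. 125.]
```

View pics/w1b.png

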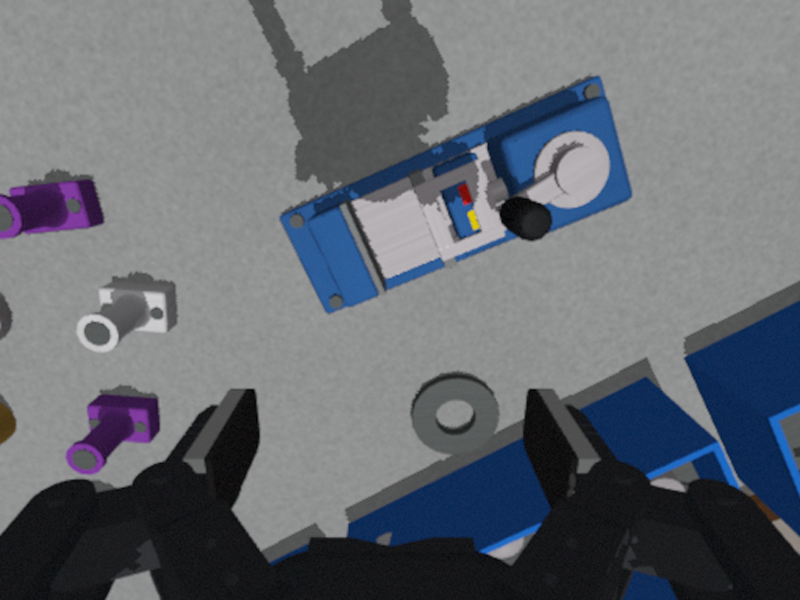

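The wrist picture shows the whole vice from above, with the jaw edge running (342,204)–(381,292), the red tab at (465,193), the yellow at (474,220) and the knob near (526,218). The bare housing's lip is at (97,333) and its foot around (150,305).

Run:
```python
from h import *
w=load("w1"); im,K,R,t=w
P=lambda x,y,z:onplane(K,R,t,(x/1.5625,y/1.5625),z)
pts=dict(fj_a=(342,204,.06),fj_b=(381,292,.06),red=(465,193,.06),yel=(474,220,.06),plate_f1=(419,180,.064),plate_f2=(446,262,.064),knob=(526,218,.149),hub=(583,167,.096),gh1=(612,98,.08),gh2=(631,197,.08),lip=(98,332,.078),
 f1=(100,292,.025),f2=(171,281,.025),f3=(176,325,.0),f4=(145,333,.025),cornerNW=(601,78,.012),cornerSW=(282,214,.012),cornerSE=(328,312,.012))
g={k:P(*v) for k,v in pts.items()}
for k,v in g.items(): print(k,v.round(4))
d=g['fj_b']-g['fj_a'];print("fj",np.linalg.norm(d),np.degrees(np.arctan2(d[1],d[0])))
d=g['cornerNW']-g['cornerSW'];print("len",np.linalg.norm(d),np.degrees(np.arctan2(d[1],d[0]))-90)
d=g['cornerSE']-g['cornerSW'];print("wid",np.linalg.norm(d),np.degrees(np.arctan2(d[1],d[0])))
d=g['plate_f2']-g['plate_f1'];print("plate",np.linalg.norm(d),np.degrees(np.arctan2(d[1],d[0])))
d=g['f2']-g['f1'];print("foot",np.linalg.norm(d),np.degrees(np.arctan2(d[1],d[0])))
for n in("red","yel"):
  print(n,(g[n]).round(3))
```

```text
fj_a [4.687e-01 2.000e-04 6.000e-02]
fj_b [ 0.5449 -0.0114  0.06  ]
red [0.5107 0.0854 0.06  ]
yel [0.5325 0.0816 0.06  ]
plate_f1 [0.4836 0.06   0.064 ]
plate_f2 [0.5494 0.0466 0.064 ]
knob [0.5278 0.1016 0.149 ]
hub [0.5313 0.1591 0.096 ]
gh1 [0.5037 0.1996 0.08  ]
gh2 [0.5726 0.1854 0.08  ]
lip [ 0.451  -0.2199  0.078 ]
f1 [ 0.4226 -0.2336  0.025 ]
f2 [ 0.4478 -0.1724  0.025 ]
f3 [ 0.4848 -0.2113  0.    ]
f4 [ 0.4742 -0.2253  0.025 ]
cornerNW [0.4954 0.2266 0.012 ]
cornerSW [ 0.4507 -0.0568  0.012 ]
cornerSE [ 0.548 -0.073  0.012]
fj 0.07710594922310268 -8.644296560580212
len 0.28682471525837 -8.958415351245264
wid 0.09863837352002719 -9.481585344276038
plate 0.06716594330828801 -11.547841548157885
foot 0.06614398946279759 67.66160779549465
red [0.511 0.085 0.06 ]
yel [0.532 0.082 0.06 ]
```

Emit:
apply_moves:
  steps:
    - {"dp": [-0.07, -0.232, -0.1], "turn": 0.05, "grip": 0.085}
    - {"dp": [-0.07, -0.232, -0.1], "turn": 0.05, "grip": 0.085}
    - {"dp": [-0.07, -0.232, -0.1], "turn": 0.05, "grip": 0.085}
    - {"dp": [-0.07, -0.232, -0.1], "turn": 0.05, "grip": 0.085}
    - {"dp": [-0.07, -0.232, -0.1], "turn": 0.05, "grip": 0.085}
    - {"dp": [-0.07, -0.232, -0.1], "turn": 0.05, "grip": 0.085}
    - {"dp": [-0.07, -0.232, -0.1], "turn": 0.05, "grip": 0.085}
    - {"dp": [-0.07, -0.232, -0.1], "turn": 0.05, "grip": 0.085}

```text
clock: 2.82
tcp_pos: [0.4531, -0.2204, 0.2011]
tool_rot: [0.768, 3.045, 0.0]
wrist_force: [-0.4, -0.2, -0.5]
width: 0.085
finger_force: 0.0
```

Run:
```python
from h import *
w=save("wrist","w2"); s=sense();print(s["tcp_pos"], s["tool_rot"])
x,y=proj(*w[1:],(.452,-.22,.04)).astype(int); print(x,y)
x0=max(0,x-80);y0=max(0,y-60); print(x0,y0)
cv2.imwrite("pics/w2b.png",cv2.resize(w[0][y0:y0+120,x0:x0+160],(800,600),interpolation=cv2.INTER_CUBIC))
```

```text
[ 0.4529426  -0.22052798  0.20098994] [ 7.68846354e-01  3.04476832e+00 -1.11925517e-04]
249 178
169 118
```

View pics/w2b.png

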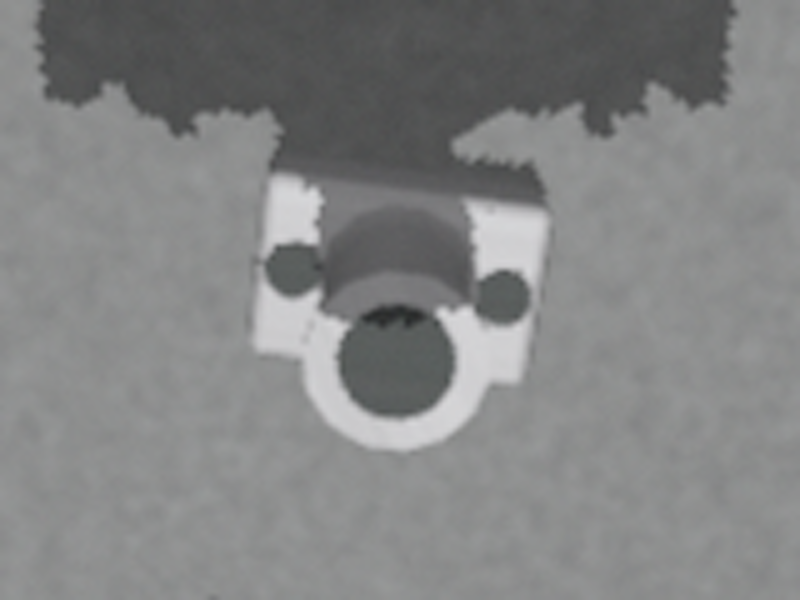

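The crop shows the bare housing's foot corners at (272,175), (548,208), (522,382) and (255,352), with the lip bore centre at (397,362).

Run:
```python
from h import *
w=load("w2"); P=lambda x,y,z:onplane(*w[1:],(169+x/5-.4,118+y/5-.4),z)
c=[P(*p,.025) for p in [(272,175),(548,208),(522,382),(255,352)]]
lip=P(397,362,.078)
d=c[1]-c[0];e=c[2]-c[3];f=c[0]-c[3];g=c[1]-c[2]
for v in (d,e,f,g): print(np.linalg.norm(v).round(4),np.degrees(np.arctan2(v[1],v[0])).round(1))
print("centre",np.mean(c,0).round(4),"lip",lip.round(4))
s=sense();Y=Ro.from_rotvec(s["tool_rot"]).as_matrix()[:,1];print("toolY",np.degrees(np.arctan2(Y[1],Y[0])))
```

```text
0.0568 54.7
0.057 54.9
0.0381 144.6
0.0379 145.0
centre [ 0.4509 -0.2204  0.025 ] lip [ 0.4513 -0.2208  0.078 ]
toolY 61.656554791912995
```

Emit:
apply_moves:
  steps:
    - {"dp": [-0.0017, 0, -0.06], "turn": -0.12, "grip": 0.06}
    - {"dp": [-0.0017, 0, -0.1], "turn": -0.12, "grip": 0.06}
    - {"dp": [-0.0017, 0, -0.13], "turn": -0.12, "grip": 0.06}
    - {"dp": [-0.0017, 0, -0.149], "turn": -0.12, "grip": 0.06}
    - {"dp": [-0.0017, 0, -0.149], "turn": -0.12, "grip": 0.06}
    - {"dp": [-0.0017, 0, -0.149], "turn": -0.12, "grip": 0.06}

```text
clock: 3.62
tcp_pos: [0.4514, -0.2217, 0.0522]
tool_rot: [0.952, 2.992, -0.001]
wrist_force: [0.4, 0.7, 0.2]
width: 0.0599
finger_force: 0.0
```

Emit:
apply_moves:
  steps:
    - {"dp": [0, 0, 0], "turn": 0, "grip": 0.02}
    - {"dp": [0, 0, 0], "turn": 0, "grip": 0.02}
    - {"dp": [0, 0, 0], "turn": 0, "grip": 0.02}
    - {"dp": [0, 0, 0], "turn": 0, "grip": 0.02}
    - {"dp": [0, 0, 0], "turn": 0, "grip": 0.02}
    - {"dp": [0, 0, 0], "turn": 0, "grip": 0.02}

```text
clock: 4.38
tcp_pos: [0.4513, -0.2217, 0.0523]
tool_rot: [0.953, 2.991, 0.0]
wrist_force: [1.2, 1.9, 5.9]
width: 0.028
finger_force: 57.4
```

Emit:
apply_moves:
  steps:
    - {"dp": [0, 0, 0.05], "turn": 0, "grip": 0.02}
    - {"dp": [0, 0, 0.11], "turn": 0, "grip": 0.02}
    - {"dp": [0.02, 0.06, 0.13], "turn": -0.18, "grip": 0.02}
    - {"dp": [0.03, 0.12, 0.13], "turn": -0.36, "grip": 0.02}
    - {"dp": [0.045, 0.18, 0.13], "turn": -0.54, "grip": 0.02}
    - {"dp": [0.059, 0.22, 0.13], "turn": -0.72, "grip": 0.02}
    - {"dp": [0.059, 0.2385, 0.13], "turn": -0.9, "grip": 0.02}
    - {"dp": [0.059, 0.2385, 0.13], "turn": -1.08, "grip": 0.02}
    - {"dp": [0.059, 0.2385, 0.13], "turn": -1.111, "grip": 0.02}
    - {"dp": [0.059, 0.2385, 0.13], "turn": -1.111, "grip": 0.02}

```text
clock: 5.62
tcp_pos: [0.5088, 0.0169, 0.1806]
tool_rot: [-2.387, -2.041, 0.002]
wrist_force: [-0.4, 0.1, -3.7]
width: 0.0277
finger_force: 64.4
```

Emit:
apply_moves:
  steps:
    - {"dp": [0, 0, 0], "turn": 0, "grip": 0.02}
    - {"dp": [0, 0, 0], "turn": 0, "grip": 0.02}

```text
clock: 5.88
tcp_pos: [0.5094, 0.0166, 0.1812]
tool_rot: [-2.388, -2.041, 0.0]
wrist_force: [-0.5, 0.3, -3.5]
width: 0.0277
finger_force: 64.4
```

Run:
```python
from h import *
w=save("wrist","w3"); s=sense();print(s["tcp_pos"], s["tool_rot"],s["wrist_force"])
cv2.imwrite("pics/w3b.png",cv2.resize(w[0],(800,600),interpolation=cv2.INTER_CUBIC))
```

```text
[0.50943149 0.01667048 0.18122998] [-2.38862491e+00 -2.04050718e+00  2.25257232e-04] [ 0.23970072 -0.34790385 -3.09182223]
```

View pics/w3b.png

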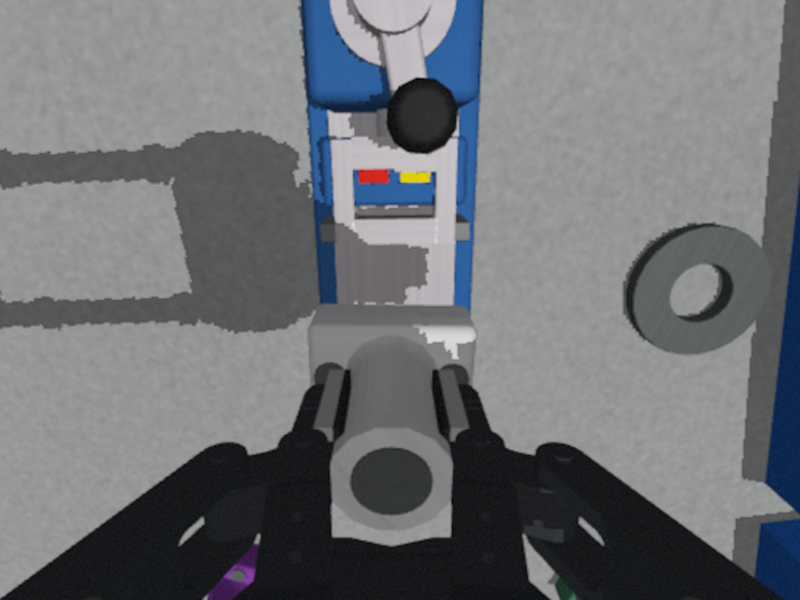

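The housing is held upright and its foot is parallel to the vice. The tabs are in, red at (373,177) and yellow at (415,177). The pad ends are at (320,228) and (470,228), and the knob is at (422,115).

Run:
```python
from h import *
w=load("w3"); P=lambda x,y,z:onplane(*w[1:],(x/1.5625,y/1.5625),z)
q=dict(red=(373,177,.06),yel=(415,177,.06),padL=(320,216,.057),padR=(470,216,.057),padLf=(320,238,.057),ghL=(310,103,.08),ghR=(477,103,.08),knob=(422,113,.149),bedL=(335,295,.025),bedR=(455,295,.025),footL=(313,306,.155),footR=(472,306,.155),lip=(391,481,.207),hub=(394,5,.1))
g={k:P(*v) for k,v in q.items()}
o=np.array([.5068,-.0056,0]);a=np.radians(-9);X=np.array([np.cos(a),np.sin(a),0]);Y=np.array([-X[1],X[0],0])
for k,v in g.items(): print(k,v.round(4),"vice",((v-o)@X).round(4),((v-o)@Y-.075).round(4))
for i,j in (("red","yel"),("padL","padR"),("ghL","ghR"),("footL","footR")):
  d=g[j]-g[i];print(i,np.linalg.norm(d).round(4),np.degrees(np.arctan2(d[1],d[0])).round(2))
s=sense();T=Ro.from_rotvec(s["tool_rot"]).as_matrix()[:,1];print(np.degrees(np.arctan2(T[1],T[0])))
```

```text
red [0.5104 0.0839 0.06  ] vice -0.0104 0.0139
yel [0.5316 0.0805 0.06  ] vice 0.011 0.0139
padL [0.4791 0.0683 0.057 ] vice -0.0389 -0.0063
padR [0.5577 0.0559 0.057 ] vice 0.0407 -0.0063
padLf [0.4767 0.0568 0.057 ] vice -0.0395 -0.0181
ghL [0.4889 0.1209 0.08  ] vice -0.0375 0.0472
ghR [0.5627 0.1092 0.08  ] vice 0.0372 0.0472
knob [0.5328 0.1053 0.149 ] vice 0.0084 0.0386
bedL [0.4729 0.0145 0.025 ] vice -0.0366 -0.0604
bedR [0.5478 0.0026 0.025 ] vice 0.0392 -0.0604
footL [0.4873 0.0501 0.155 ] vice -0.028 -0.023
footR [0.5409 0.0416 0.155 ] vice 0.0263 -0.023
lip [0.509 0.017 0.207] vice -0.0014 -0.0523
hub [0.531  0.1478 0.1   ] vice -0.0001 0.0803
red 0.0214 -9.01
padL 0.0796 -9.01
ghL 0.0747 -9.01
footL 0.0543 -9.02
-8.988107152613356
```

Emit:
apply_moves:
  steps:
    - {"dp": [0.0015, 0, -0.03], "turn": 0, "grip": 0.02}
    - {"dp": [0.0015, 0, -0.06], "turn": 0, "grip": 0.02}
    - {"dp": [0.0015, 0, -0.085], "turn": 0, "grip": 0.02}
    - {"dp": [0.0015, 0, -0.096], "turn": 0, "grip": 0.02}
    - {"dp": [0.0015, 0, -0.1], "turn": 0, "grip": 0.02}
    - {"dp": [0.0015, 0, -0.102], "turn": 0, "grip": 0.02}
    - {"dp": [0.0015, 0, -0.103], "turn": 0, "grip": 0.02}
    - {"dp": [0.0015, 0, -0.103], "turn": 0, "grip": 0.02}

```text
clock: 6.92
tcp_pos: [0.5114, 0.0168, 0.0789]
tool_rot: [2.388, 2.04, 0.001]
wrist_force: [-0.1, 0.3, -2.9]
width: 0.0278
finger_force: 64.7
```

Not touching yet (still carrying the weight), so I'll go a little lower.

Emit:
apply_moves:
  steps:
    - {"dp": [0, 0, -0.001], "turn": 0, "grip": 0.02}
    - {"dp": [0, 0, -0.001], "turn": 0, "grip": 0.02}

```text
clock: 7.18
tcp_pos: [0.5114, 0.0169, 0.0778]
tool_rot: [2.388, 2.04, 0.001]
wrist_force: [-1.5, 1.0, -0.0]
width: 0.0277
finger_force: 64.6
```

Emit:
apply_moves:
  steps:
    - {"dp": [0, 0, -0.001], "turn": 0, "grip": 0.02}
    - {"dp": [0, 0, -0.001], "turn": 0, "grip": 0.02}

```text
clock: 7.42
tcp_pos: [0.5116, 0.0173, 0.0777]
tool_rot: [2.389, 2.04, 0.003]
wrist_force: [-1.4, 2.2, 7.1]
width: 0.0278
finger_force: 64.5
```

Emit:
apply_moves:
  steps:
    - {"dp": [0, 0, 0.001], "turn": 0, "grip": 0.045}
    - {"dp": [0, 0, 0.001], "turn": 0, "grip": 0.055}
    - {"dp": [0, 0, 0.001], "turn": 0, "grip": 0.055}
    - {"dp": [0, 0, 0.03], "turn": 0, "grip": 0.055}
    - {"dp": [0, 0, 0.08], "turn": 0, "grip": 0.055}
    - {"dp": [0, 0, 0.12], "turn": 0, "grip": 0.055}
    - {"dp": [0, 0, 0.14], "turn": 0, "grip": 0.055}
    - {"dp": [0, 0, 0.14], "turn": 0, "grip": 0.055}
    - {"dp": [0, 0, 0.14], "turn": 0, "grip": 0.055}

```text
clock: 8.55
tcp_pos: [0.5103, 0.0169, 0.2151]
tool_rot: [-2.388, -2.039, 0.002]
wrist_force: [-0.8, -0.6, -1.2]
width: 0.0551
finger_force: 0.0
```

Run:
```python
from h import *
w=save("wrist","w4"); s=sense();print(s["tcp_pos"], s["tool_rot"],s["wrist_force"],s["width"])
cv2.imwrite("pics/w4b.png",cv2.resize(w[0],(800,600),interpolation=cv2.INTER_CUBIC))
```

```text
[0.51012254 0.01688806 0.2148622 ] [-2.38738451 -2.03902931  0.00305739] [ 0.72474447  0.14043069 -0.33717945] 0.05485394362348963
```

View pics/w4b.png

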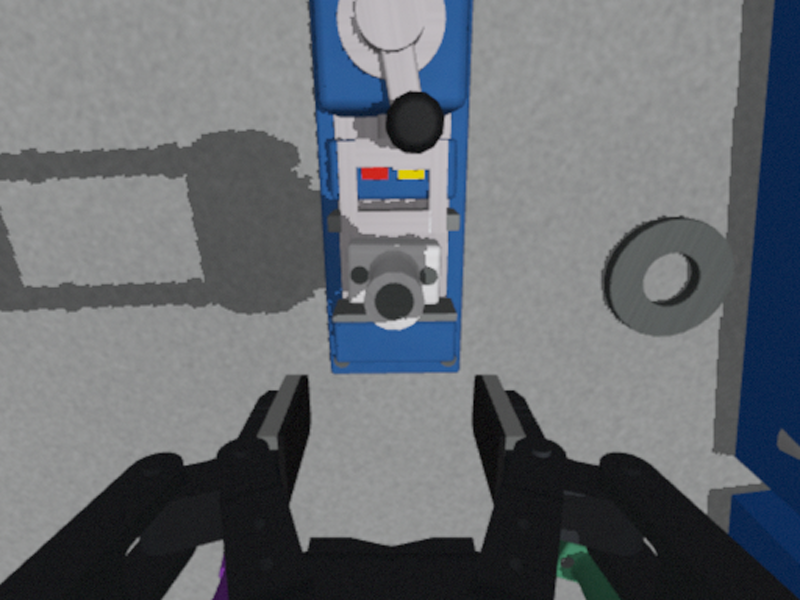

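The housing stands squarely between the jaws, with its lip at (393,301). The knob is at (414,121) and both tabs are in. Next I'll move over the knob with the camera swung to the vice's -y side, so the tabs stay in view while cranking.

Emit:
apply_moves:
  steps:
    - {"dp": [0, 0, 0.01], "turn": 0.18, "grip": 0.055}
    - {"dp": [0.005, 0.02, 0.01], "turn": 0.36, "grip": 0.055}
    - {"dp": [0.01, 0.04, 0.01], "turn": 0.54, "grip": 0.055}
    - {"dp": [0.015, 0.06, 0.01], "turn": 0.72, "grip": 0.055}
    - {"dp": [0.02, 0.08, 0.01], "turn": 0.9, "grip": 0.055}
    - {"dp": [0.0215, 0.0885, 0.01], "turn": 1.08, "grip": 0.055}
    - {"dp": [0.0215, 0.0885, 0.01], "turn": 1.26, "grip": 0.055}
    - {"dp": [0.0215, 0.0885, 0.01], "turn": 1.44, "grip": 0.055}
    - {"dp": [0.0215, 0.0885, 0.01], "turn": 1.62, "grip": 0.055}
    - {"dp": [0.0215, 0.0885, 0.01], "turn": 1.8, "grip": 0.055}

```text
clock: 9.85
tcp_pos: [0.5318, 0.1053, 0.2246]
tool_rot: [0.123, -3.136, 0.0]
wrist_force: [-0.9, -0.8, -0.4]
width: 0.0552
finger_force: 0.0
```

Emit:
apply_moves:
  steps:
    - {"dp": [0, 0, 0], "turn": 0.18, "grip": 0.055}
    - {"dp": [0, 0, 0], "turn": 0.36, "grip": 0.055}
    - {"dp": [0, 0, 0], "turn": 0.54, "grip": 0.055}
    - {"dp": [0, 0, 0], "turn": 0.72, "grip": 0.055}
    - {"dp": [0, 0, 0], "turn": 0.9, "grip": 0.055}
    - {"dp": [0, 0, 0], "turn": 0.97, "grip": 0.055}
    - {"dp": [0, 0, 0], "turn": 0.97, "grip": 0.055}
    - {"dp": [0, 0, 0], "turn": 0.97, "grip": 0.055}

```text
clock: 10.85
tcp_pos: [0.5322, 0.1053, 0.2255]
tool_rot: [1.562, -2.724, -0.001]
wrist_force: [0.4, -1.1, 0.3]
width: 0.0551
finger_force: 0.0
```

Run:
```python
from h import *
w=save("wrist","w5"); s=sense();print(s["tcp_pos"], s["tool_rot"],s["joint_pos"].round(2))
cv2.imwrite("pics/w5b.png",cv2.resize(w[0],(800,600),interpolation=cv2.INTER_CUBIC))
```

```text
[0.5323056 0.105332  0.2256911] [ 1.56231954e+00 -2.72427306e+00 -9.88352227e-04] [ 0.07  0.24  1.61  0.    1.29 -2.55]
```

View pics/w5b.png

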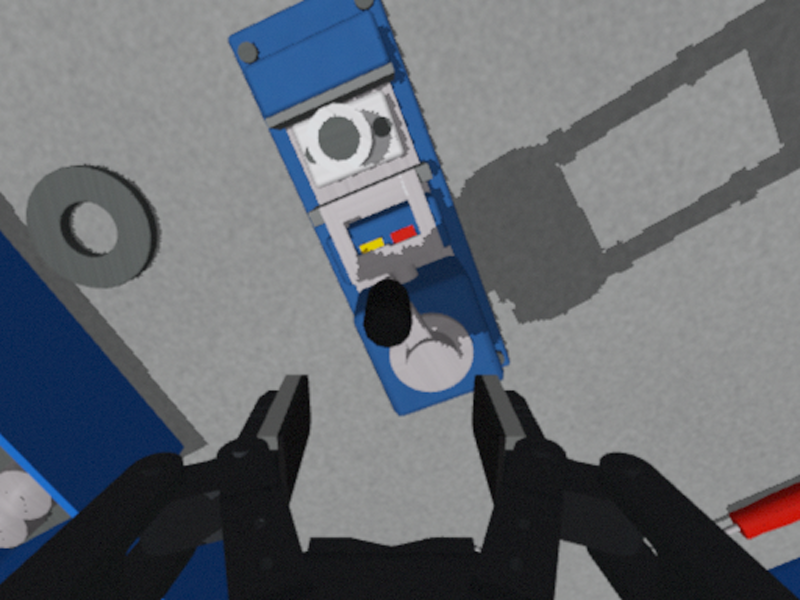

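The view shows the tabs clear of the fingers, yellow at (372,246) and red at (403,235), with the knob top near (386,321). Now I'll locate the knob and crank axis.

Run:
```python
from h import *
o=np.array([.5068,-.0056,0]);a=np.radians(-9);X=np.array([np.cos(a),np.sin(a),0]);Y=np.array([-X[1],X[0],0])
V=[load(n) for n in("w3","w4","w5")]
from itertools import count
out=[]
for n,v,seed in zip(("w3","w4","w5"),V,[(270,73),(265,78),(247,200)]):
    g=v[0].max(2); m=(g<45).astype(np.uint8); k,l,st,c=cv2.connectedComponentsWithStats(m); i=l[seed[1],seed[0]]
    cs,_=cv2.findContours((l==i).astype(np.uint8),cv2.RETR_EXTERNAL,cv2.CHAIN_APPROX_NONE)
    print(n,i,st[i],c[i])
    # farthest silhouette: top circle = predicted radius, centre from back edge
    p=onplane(*v[1:],c[i],.149); cam=-v[2].T@v[3]; print("cam",cam.round(3),"centroid@.13",onplane(*v[1:],c[i],.13).round(4),"@.149",p.round(4))
uv=[(270,73),(265,77.4),(247,205.5)]
for v,u in zip(V,uv): q=onplane(*v[1:],u,.149); print(q.round(4),((q-o)@X).round(4),((q-o)@Y-.075).round(4))
h=onplane(*V[2][1:],(431/1.5625,366/1.5625),.096);print("hub",h.round(4),((h-o)@X).round(4),((h-o)@Y-.075).round(4))
h=onplane(*V[1][1:],(390/1.5625,24/1.5625),.096);print("hub",h.round(4),((h-o)@X).round(4),((h-o)@Y-.075).round(4))
print(tri([V[1],V[2]],[(390/1.5625,24/1.5625),(434/1.5625,364/1.5625)]))
# tab baseline
```

```text
w3 0 [     0      0    512    384 163899] [256.01351442 164.11183107]
cam [0.522 0.097 0.305] centroid@.13 [0.5189 0.0568 0.13  ] @.149 [0.5192 0.0612 0.149 ]
w4 0 [     0      0    512    384 163557] [256.09641899 163.34550646]
cam [0.523 0.097 0.339] centroid@.13 [0.5192 0.0498 0.13  ] @.149 [0.5195 0.0541 0.149 ]
w5 11 [ 233  179   30   43 1050] [247.82380952 200.16952381]
cam [0.491 0.037 0.349] centroid@.13 [0.5326 0.1039 0.13  ] @.149 [0.529  0.0981 0.149 ]
[0.5327 0.105  0.149 ] 0.0083 0.0383
[0.5327 0.1051 0.149 ] 0.0082 0.0383
[0.5316 0.1013 0.149 ] 0.0078 0.0345
hub [0.5335 0.157  0.096 ] 0.0009 0.0898
hub [0.5304 0.1503 0.096 ] -0.0011 0.0826
[0.52879798 0.14597809 0.1177376 ]
```

Emit:
apply_moves:
  steps:
    - {"dp": [0, -0.0017, -0.05], "turn": 0, "grip": 0.055}
    - {"dp": [0, -0.0017, -0.075], "turn": 0, "grip": 0.055}
    - {"dp": [0, -0.0017, -0.095], "turn": 0, "grip": 0.055}
    - {"dp": [0, -0.0017, -0.095], "turn": 0, "grip": 0.055}
    - {"dp": [0, -0.0017, -0.095], "turn": 0, "grip": 0.05}

```text
clock: 11.52
tcp_pos: [0.5331, 0.1037, 0.132]
tool_rot: [-1.563, 2.724, -0.001]
wrist_force: [-0.2, -0.5, 0.2]
width: 0.0495
finger_force: 0.0
```

Emit:
apply_moves:
  steps:
    - {"dp": [0, 0, 0], "turn": 0, "grip": 0.02}
    - {"dp": [0, 0, 0], "turn": 0, "grip": 0.02}
    - {"dp": [0, 0, 0], "turn": 0, "grip": 0.02}
    - {"dp": [0, 0, 0], "turn": 0, "grip": 0.02}
    - {"dp": [0, 0, 0], "turn": 0, "grip": 0.02}

```text
clock: 12.15
tcp_pos: [0.5332, 0.1037, 0.1325]
tool_rot: [-1.563, 2.723, -0.001]
wrist_force: [-0.3, 0.0, 5.6]
width: 0.0219
finger_force: 58.7
```

```bash
cat >> h.py <<'E'
o=np.array([.5068,-.0056,0]);a=np.radians(-9);X=np.array([np.cos(a),np.sin(a),0]);Y=np.array([-X[1],X[0],0])
def tabs(n):
    im,K,R,t=save("wrist",n); s=sense(); hsv=cv2.cvtColor(im,cv2.COLOR_BGR2HSV); res={}
    for c,ms in dict(red=[((0,150,80),(8,255,255)),((172,150,80),(180,255,255))],yel=[((22,150,90),(34,255,255))]).items():
        m=sum(cv2.inRange(hsv,*r) for r in ms)
        ex=proj(K,R,t,o+(-.011 if c=="red" else .011)*X+np.array([0,0,.062])+Y*(.075+.014))
        k,l,st,ce=cv2.connectedComponentsWithStats(m.astype(np.uint8))
        b=[(i,np.linalg.norm(ce[i]-ex)) for i in range(1,k) if st[i][4]>8 and np.linalg.norm(ce[i]-ex)<45]
        for i,dd in sorted(b,key=lambda q:-st[q[0]][4])[:1]:
            p=onplane(K,R,t,ce[i],.06); print(c,"px",ce[i].round(1),"exp",ex.round(0),"area",st[i][4],st[i][:4],"vice xy",((p-o)@X).round(4),((p-o)@Y-.075).round(4))
    p=s["tcp_pos"]-o; print("tcp",s["tcp_pos"].round(4),"vice",(p@X).round(4),(p@Y-.075).round(4),"F",s["wrist_force"].round(1),"Fv",(s["wrist_force"]@X).round(1),(s["wrist_force"]@Y).round(1),"w",round(s["width"],4),"q6",s["joint_pos"][5].round(2),"clk",s["clock"])
E
python3 -c "
from h import *
tabs('t0')"
```

```text
red px [263.9 174.9] exp [264. 174.] area 216 [253 167  23  17] vice xy -0.0103 0.0151
yel px [235.3 185. ] exp [234. 185.] area 167 [225 178  22  15] vice xy 0.0106 0.0147
tcp [0.5332 0.1037 0.1325] vice 0.009 0.0371 F [-0.9 -0.4  6.2] Fv -0.8 -0.5 w 0.0227 q6 -2.55 clk 12.2
```

```bash
cat >> h.py <<'E'
def plan(A,total,n,r=.05):
    """knob displacements (world) from current tcp, clockwise by total rad; keeps radius at r"""
    p=sense()["tcp_pos"]-o; v=np.array([p@X,p@Y-.075])-A; f=np.arctan2(v[1],v[0])
    print("theta",-f,"r",np.linalg.norm(v).round(4))
    for k in range(1,n+1):
        q=f-total*k/n; d=r*np.array([np.cos(q),np.sin(q)])-v; w=d[0]*X+d[1]*Y
        print([round(float(w[0]),4),round(float(w[1]),4)],end=" ")
    print()
E
python3 -c "
from h import *
plan((.0005,.0862),1.2,6)"
```

```text
theta 1.400099686669872 r 0.0499
[-0.0099, 0.0007] [-0.0195, 0.0035] [-0.0283, 0.0082] [-0.0361, 0.0145] [-0.0424, 0.0223] [-0.047, 0.0311]
```

Emit:
apply_moves:
  steps:
    - {"dp": [-0.0099, 0.0007, 0], "turn": 0, "grip": 0.02}
    - {"dp": [-0.0195, 0.0035, 0], "turn": 0, "grip": 0.02}
    - {"dp": [-0.0283, 0.0082, 0], "turn": 0, "grip": 0.02}
    - {"dp": [-0.0361, 0.0145, 0], "turn": 0, "grip": 0.02}

```text
clock: 12.7
tcp_pos: [0.497, 0.1174, 0.1325]
tool_rot: [-1.563, 2.723, -0.005]
wrist_force: [2.6, -3.6, 6.3]
width: 0.0224
finger_force: 59.1
```

Emit:
apply_moves:
  steps:
    - {"dp": [-0.0063, 0.0078, 0], "turn": 0, "grip": 0.02}
    - {"dp": [-0.0109, 0.0166, 0], "turn": 0, "grip": 0.02}
    - {"dp": [-0.0109, 0.0166, 0], "turn": 0, "grip": 0.02}

```text
clock: 13.08
tcp_pos: [0.485, 0.135, 0.1324]
tool_rot: [-1.565, 2.723, -0.001]
wrist_force: [-0.6, -0.7, 8.3]
width: 0.0223
finger_force: 59.3
```

```bash
python3 -c "
from h import *
tabs('t1'); plan((.0005,.0862),1.6,8)
cv2.imwrite('pics/t1b.png',cv2.resize(load('t1')[0],(800,600)))"
```

```text
red px [177.6 167.7] exp [179. 170.] area 218 [166 160  24  17] vice xy -0.0102 0.0126
yel px [149.4 177.9] exp [150. 181.] area 165 [139 171  22  15] vice xy 0.0109 0.0121
tcp [0.4851 0.135  0.1324] vice -0.0435 0.0605 F [-0.2 -0.5  8.2] Fv -0.1 -0.6 w 0.0225 q6 -2.48 clk 13.125
theta 2.612846195477794 r 0.0509
[-0.0018, 0.01] [-0.0025, 0.0199] [-0.0012, 0.0298] [0.002, 0.0393] [0.007, 0.0479] [0.0137, 0.0553] [0.0216, 0.0613] [0.0307, 0.0656]
```

View pics/t1b.png

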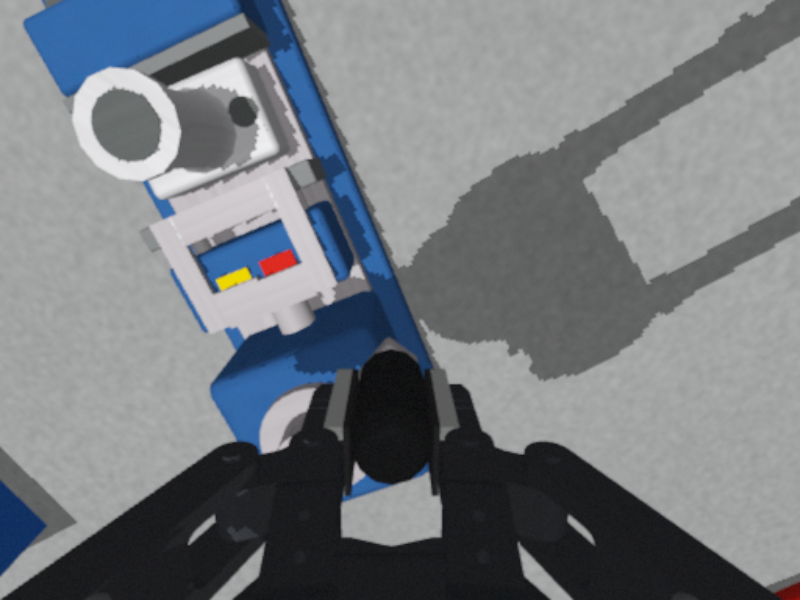

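The view shows the knob held cleanly at (392,415) and both tabs in. The pad is still clear of the housing and the forces are small.

Emit:
apply_moves:
  steps:
    - {"dp": [-0.0018, 0.01, 0], "turn": 0, "grip": 0.02}
    - {"dp": [-0.0025, 0.0199, 0], "turn": 0, "grip": 0.02}
    - {"dp": [-0.0012, 0.0298, 0], "turn": 0, "grip": 0.02}
    - {"dp": [0.002, 0.0393, 0], "turn": 0, "grip": 0.02}
    - {"dp": [0.007, 0.0479, 0], "turn": 0, "grip": 0.02}
    - {"dp": [0.0137, 0.0553, 0], "turn": 0, "grip": 0.02}
    - {"dp": [0.0216, 0.0613, 0], "turn": 0, "grip": 0.02}
    - {"dp": [0.0307, 0.0656, 0], "turn": 0, "grip": 0.02}
    - {"dp": [0.0307, 0.0656, 0], "turn": 0, "grip": 0.02}

```text
clock: 14.25
tcp_pos: [0.5159, 0.2012, 0.1324]
tool_rot: [-1.564, 2.724, 0.002]
wrist_force: [-0.5, 1.7, 7.6]
width: 0.0225
finger_force: 59.4
```

```bash
python3 -c "
from h import *
tabs('t2'); plan((.0005,.0862),1.6,8)"
```

```text
red px [153.7  42.7] exp [158.  51.] area 275 [141  33  26  20] vice xy -0.0102 0.0086
yel px [122.2  55.9] exp [125.  66.] area 194 [110  48  25  17] vice xy 0.0109 0.0081
tcp [0.5159 0.2012 0.1324] vice -0.0234 0.1306 F [0.1 1.5 8.4] Fv -0.2 1.5 w 0.0229 q6 -2.37 clk 14.3
theta -2.064246057722588 r 0.0505
[0.0099, 0.0019] [0.0198, 0.0023] [0.0297, 0.0006] [0.039, -0.0029] [0.0475, -0.0082] [0.0547, -0.0152] [0.0604, -0.0233] [0.0643, -0.0325]
```

Emit:
apply_moves:
  steps:
    - {"dp": [0.0099, 0.0019, 0], "turn": 0, "grip": 0.02}
    - {"dp": [0.0198, 0.0023, 0], "turn": 0, "grip": 0.02}
    - {"dp": [0.0297, 0.0006, 0], "turn": 0, "grip": 0.02}
    - {"dp": [0.039, -0.0029, 0], "turn": 0, "grip": 0.02}
    - {"dp": [0.0475, -0.0082, 0], "turn": 0, "grip": 0.02}
    - {"dp": [0.0547, -0.0152, 0], "turn": 0, "grip": 0.02}
    - {"dp": [0.0604, -0.0233, 0], "turn": 0, "grip": 0.02}
    - {"dp": [0.0643, -0.0325, 0], "turn": 0, "grip": 0.02}
    - {"dp": [0.0643, -0.0325, 0], "turn": 0, "grip": 0.02}

```text
clock: 15.42
tcp_pos: [0.5796, 0.1678, 0.1324]
tool_rot: [1.563, -2.725, -0.002]
wrist_force: [-0.9, -0.8, 9.4]
width: 0.0228
finger_force: 59.5
```

```bash
python3 -c "
from h import *
tabs('t3'); plan((.0005,.0862),1.2,6)
cv2.imwrite('pics/t3b.png',cv2.resize(load('t3')[0],(800,600)))"
```

```text
red px [273.3  31.5] exp [279.  45.] area 297 [260  22  27  20] vice xy -0.0105 0.0058
yel px [239.6  45. ] exp [244.  60.] area 204 [228  37  25  17] vice xy 0.0106 0.0053
tcp [0.5795 0.1679 0.1324] vice 0.0447 0.1077 F [-1.1 -0.8  7.3] Fv -0.9 -0.9 w 0.0222 q6 -2.45 clk 15.475
theta -0.45270986230261134 r 0.0492
[0.0027, -0.0096] [0.0027, -0.0195] [0.0007, -0.0293] [-0.0033, -0.0385] [-0.0089, -0.0467] [-0.0161, -0.0536]
```

View pics/t3b.png

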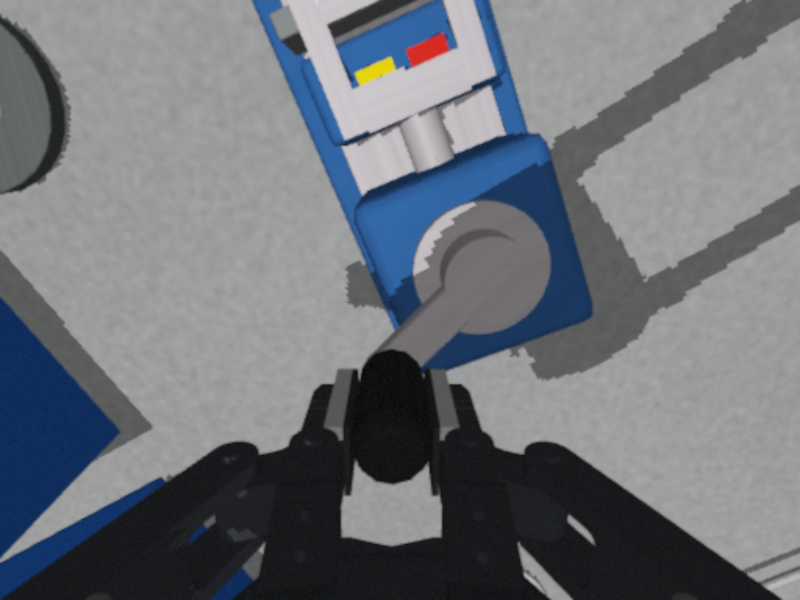

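The view shows both tabs in, red at (428,50) and yellow at (376,71), with the knob still held.

Emit:
apply_moves:
  steps:
    - {"dp": [0.0027, -0.0096, 0], "turn": 0, "grip": 0.02}
    - {"dp": [0.0027, -0.0195, 0], "turn": 0, "grip": 0.02}
    - {"dp": [0.0007, -0.0293, 0], "turn": 0, "grip": 0.02}
    - {"dp": [-0.0033, -0.0385, 0], "turn": 0, "grip": 0.02}
    - {"dp": [-0.0089, -0.0467, 0], "turn": 0, "grip": 0.02}
    - {"dp": [-0.0161, -0.0536, 0], "turn": 0, "grip": 0.02}
    - {"dp": [-0.0161, -0.0536, 0], "turn": 0, "grip": 0.02}

```text
clock: 16.35
tcp_pos: [0.5634, 0.115, 0.1324]
tool_rot: [-1.563, 2.724, 0.003]
wrist_force: [-0.7, 2.1, 8.5]
width: 0.0227
finger_force: 59.3
```

```bash
python3 -c "
from h import *
tabs('t4'); plan((.0005,.0862),0.8,4)
im,K,R,t=load('t4')
# profile along the vice y line at x=+/-0.012 height .02-.06: pad front edge and foot edge brightness
for x in (-.022,.022):
  for z in (.025,.064):
    L=[];
    for y in np.arange(-.05,.012,.002):
      u,v=proj(K,R,t,o+x*X+(y+.075)*Y+np.array([0,0,z])).astype(int); L.append(int(im[v,u].mean()) if 0<=v<384 and 0<=u<512 else -1)
    print(x,z,L)
cv2.imwrite('pics/t4b.png',cv2.resize(im,(800,600)))"
```

```text
red px [290.2 122. ] exp [296. 136.] area 260 [278 113  25  19] vice xy -0.0105 0.0042
yel px [259.1 133.5] exp [264. 149.] area 184 [248 126  23  16] vice xy 0.0107 0.0038
tcp [0.5634 0.115  0.1324] vice 0.037 0.053 F [-1.7  1.6  8.4] Fv -1.9 1.3 w 0.0222 q6 -2.53 clk 16.4
theta 0.7384217337050593 r 0.0493
[-0.008, -0.0059] [-0.0173, -0.0096] [-0.0271, -0.0113] [-0.0371, -0.0111] 
-0.022 0.025 [97, 74, 148, 144, 147, 146, 146, 230, 220, 186, 201, 201, 200, 197, 200, 197, 195, 185, 191, 190, 46, 94, 105, 105, 105, 106, 104, 92, 96, 95, 93]
-0.022 0.064 [60, 59, 59, 78, 147, 146, 226, 226, 230, 214, 189, 200, 206, 203, 203, 200, 199, 199, 199, 198, 198, 199, 198, 198, 198, 198, 197, 197, 197, 119, 120]
0.022 0.025 [109, 113, 229, 231, 229, 228, 230, 233, 229, 195, 206, 205, 203, 202, 205, 203, 200, 185, 116, 114, 91, 72, 84, 107, 108, 108, 109, 108, 100, 87, 58]
0.022 0.064 [108, 108, 110, 109, 127, 231, 230, 228, 232, 231, 195, 205, 204, 210, 208, 203, 200, 190, 201, 199, 200, 199, 199, 199, 198, 198, 199, 197, 191, 196, 196]
```

View pics/t4b.png

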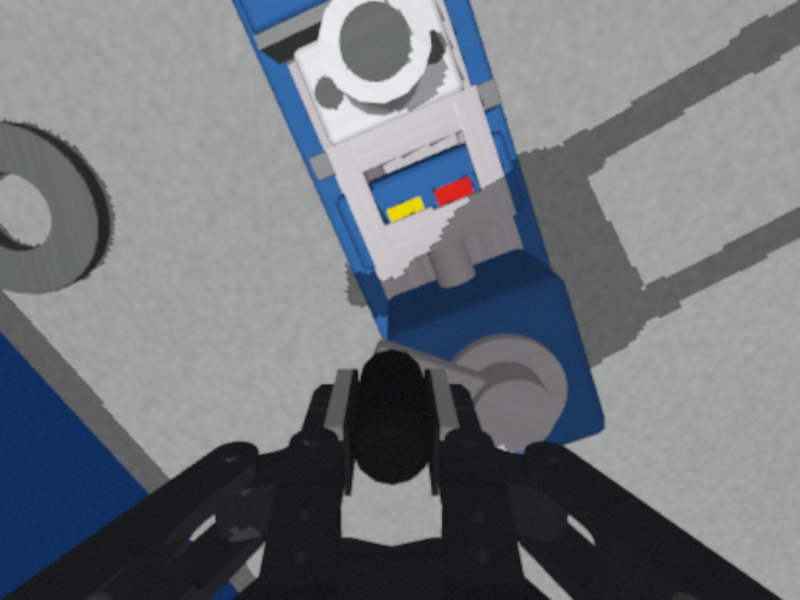

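The view shows the pad just reaching the housing's foot, with both tabs still in (red (455,191), yellow (405,209)). That was my eleventh picture, one over the limit of 10. I won't view any more and will work from numbers from here.

Emit:
apply_moves:
  steps:
    - {"dp": [-0.008, -0.0059, 0], "turn": 0, "grip": 0.02}
    - {"dp": [-0.0173, -0.0096, 0], "turn": 0, "grip": 0.02}
    - {"dp": [-0.0271, -0.0113, 0], "turn": 0, "grip": 0.02}
    - {"dp": [-0.0371, -0.0111, 0], "turn": 0, "grip": 0.02}
    - {"dp": [-0.0371, -0.0111, 0], "turn": 0, "grip": 0.02}

```text
clock: 17.02
tcp_pos: [0.5268, 0.1038, 0.1324]
tool_rot: [-1.563, 2.723, 0.001]
wrist_force: [-0.4, 1.8, 8.4]
width: 0.0224
finger_force: 59.3
```

```bash
cat >> h.py <<'E'
def plate(n):
    im,K,R,t=load(n)   # front edge of window (plate bar -> blue) along vice y, at z=.064
    for x in (-.008,0,.008):
        ys=np.arange(-.045,.03,.0005); L=[]
        for y in ys:
            u,v=proj(K,R,t,o+x*X+(y+.075)*Y+np.array([0,0,.064])); 
            L.append(im[int(round(v)),int(round(u))].astype(int) if 0<=v<383 and 0<=u<511 else np.zeros(3,int))
        L=np.array(L); blue=(L[:,0]-L[:,2]>50)
        i=np.flatnonzero(blue); print("plate x",x,"blue y",ys[i[0]].round(4) if len(i) else None, ys[i[-1]].round(4) if len(i) else None)
E
python3 -c "
from h import *
tabs('t5'); plan((.0005,.0862),0.6,3)
for n in ('t1','t4','t5'): print(n); plate(n)"
```

```text
red px [249.2 162.9] exp [256. 178.] area 233 [237 155  25  17] vice xy -0.0103 0.0028
yel px [220.  173.3] exp [226. 190.] area 170 [209 166  23  15] vice xy 0.0108 0.0023
tcp [0.5269 0.1038 0.1324] vice 0.0027 0.0362 F [-0.1  1.2  8.3] Fv -0.3 1.2 w 0.0223 q6 -2.55 clk 17.075
theta 1.5262855989188848 r 0.0501
[-0.0098, 0.0022] [-0.0189, 0.0062] [-0.0271, 0.0119] 
t1
plate x -0.008 blue y -0.0035 0.008
plate x 0 blue y -0.004 0.014
plate x 0.008 blue y -0.0035 0.0085
t4
plate x -0.008 blue y -0.012 -0.0005
plate x 0 blue y -0.012 0.006
plate x 0.008 blue y -0.012 0.0
t5
plate x -0.008 blue y -0.016 -0.002
plate x 0 blue y -0.015 0.004
plate x 0.008 blue y -0.0155 -0.002
```

Emit:
apply_moves:
  steps:
    - {"dp": [-0.0098, 0.0022, 0], "turn": 0, "grip": 0.02}
    - {"dp": [-0.0189, 0.0062, 0], "turn": 0, "grip": 0.02}
    - {"dp": [-0.0271, 0.0119, 0], "turn": 0, "grip": 0.02}
    - {"dp": [-0.0271, 0.0119, 0], "turn": 0, "grip": 0.02}

```text
clock: 17.58
tcp_pos: [0.4997, 0.115, 0.1324]
tool_rot: [-1.565, 2.724, -0.001]
wrist_force: [-0.7, -1.0, 8.6]
width: 0.0225
finger_force: 59.4
```

```bash
python3 -c "
from h import *
tabs('t6'); plan((.0005,.0862),0.4,2)
plate('t6')"
```

```text
red px [205.3 167.3] exp [213. 184.] area 227 [194 159  24  17] vice xy -0.0102 0.0016
yel px [176.9 177.6] exp [184. 195.] area 168 [166 171  23  14] vice xy 0.0109 0.0012
tcp [0.4997 0.1151 0.1324] vice -0.0259 0.0431 F [-0.4 -0.2 10.1] Fv -0.4 -0.2 w 0.0221 q6 -2.52 clk 17.625
theta 2.119478627985795 r 0.0506
[-0.0065, 0.0076] [-0.0119, 0.0161] 
plate x -0.008 blue y -0.0155 -0.003
plate x 0 blue y -0.016 0.003
plate x 0.008 blue y -0.0145 -0.003
```

Emit:
apply_moves:
  steps:
    - {"dp": [-0.0065, 0.0076, 0], "turn": 0, "grip": 0.02}
    - {"dp": [-0.0119, 0.0161, 0], "turn": 0, "grip": 0.02}
    - {"dp": [-0.0119, 0.0161, 0], "turn": 0, "grip": 0.02}

```text
clock: 18.0
tcp_pos: [0.487, 0.1308, 0.1324]
tool_rot: [1.565, -2.723, 0.001]
wrist_force: [-1.5, -2.1, 10.6]
width: 0.0224
finger_force: 59.6
```

```bash
python3 -c "
from h import *
tabs('t7'); plan((.0005,.0862),0.3,2)
plate('t7')"
```

```text
red px [176.2 156.3] exp [185. 174.] area 256 [164 148  25  18] vice xy -0.0101 0.0012
yel px [147.5 166.7] exp [156. 185.] area 196 [136 159  24  16] vice xy 0.0111 0.0006
tcp [0.4871 0.1308 0.1324] vice -0.0408 0.0566 F [-1.9 -1.3 11.5] Fv -1.7 -1.6 w 0.0225 q6 -2.49 clk 18.05
theta 2.5203172327585697 r 0.0508
[-0.0021, 0.0073] [-0.0039, 0.0146] 
plate x -0.008 blue y -0.014 -0.0035
plate x 0 blue y -0.0145 0.003
plate x 0.008 blue y -0.014 -0.003
```

Emit:
apply_moves:
  steps:
    - {"dp": [-0.0021, 0.0073, 0], "turn": 0, "grip": 0.02}
    - {"dp": [-0.0039, 0.0146, 0], "turn": 0, "grip": 0.02}
    - {"dp": [-0.0039, 0.0146, 0], "turn": 0, "grip": 0.02}

```text
clock: 18.42
tcp_pos: [0.4823, 0.1452, 0.1323]
tool_rot: [1.564, -2.721, 0.0]
wrist_force: [-2.9, -2.3, 12.8]
width: 0.0226
finger_force: 59.9
```

```bash
python3 -c "
from h import *
tabs('t8'); plan((.0005,.0862),0.3,2)
plate('t8')"
```

```text
red px [157.3 140.8] exp [167. 159.] area 278 [145 132  25  19] vice xy -0.0101 0.0008
yel px [128.4 151.7] exp [137. 171.] area 217 [117 144  24  17] vice xy 0.0111 0.0002
tcp [0.4823 0.1451 0.1323] vice -0.0478 0.07 F [-3.1 -1.9 12.8] Fv -2.8 -2.4 w 0.0227 q6 -2.46 clk 18.475
theta 2.8186774055879225 r 0.0509
[0.0002, 0.0076] [0.0007, 0.0151] 
plate x -0.008 blue y -0.0145 -0.004
plate x 0 blue y -0.0145 0.0035
plate x 0.008 blue y -0.0145 -0.004
```

Total is about 7.73 rad and the pad is compressing. I'll carry on in 0.3 rad steps.

Emit:
apply_moves:
  steps:
    - {"dp": [0.0002, 0.0076, 0], "turn": 0, "grip": 0.02}
    - {"dp": [0.0007, 0.0151, 0], "turn": 0, "grip": 0.02}
    - {"dp": [0.0007, 0.0151, 0], "turn": 0, "grip": 0.02}

```text
clock: 18.85
tcp_pos: [0.4821, 0.1606, 0.1323]
tool_rot: [1.563, -2.72, -0.002]
wrist_force: [-5.2, -1.5, 13.9]
width: 0.0225
finger_force: 60.1
```

```bash
python3 -c "
from h import *
tabs('t9'); plan((.0005,.0862),0.3,2)
plate('t9')"
```

```text
red px [142.2 119.6] exp [152. 140.] area 313 [130 110  26  20] vice xy -0.01 0.0002
yel px [113.  130.9] exp [122. 152.] area 243 [101 123  25  17] vice xy 0.0111 -0.0003
tcp [0.4821 0.1606 0.1324] vice -0.0504 0.0853 F [-5.1 -1.5 13.6] Fv -4.8 -2.2 w 0.0222 q6 -2.43 clk 18.9
theta 3.123157520701142 r 0.0509
[0.0024, 0.0072] [0.0051, 0.0142] 
plate x -0.008 blue y -0.015 -0.0045
plate x 0 blue y -0.014 0.003
plate x 0.008 blue y -0.014 -0.004
```

Emit:
apply_moves:
  steps:
    - {"dp": [0.0015, 0.0072, 0.0005], "turn": 0, "grip": 0.02}
    - {"dp": [0.0042, 0.0142, 0.0005], "turn": 0, "grip": 0.02}
    - {"dp": [0.0042, 0.0142, 0.0005], "turn": 0, "grip": 0.02}

```text
clock: 19.27
tcp_pos: [0.4864, 0.175, 0.1324]
tool_rot: [1.562, -2.72, -0.003]
wrist_force: [-5.9, -0.7, 10.4]
width: 0.0224
finger_force: 59.7
```

```bash
python3 -c "
from h import *
tabs('t10'); plan((-.0004,.0862),0.3,2)
plate('t10')"
```

```text
red px [133.5  94.8] exp [144. 116.] area 350 [120  84  28  22] vice xy -0.01 -0.0003
yel px [103.5 106.6] exp [114. 129.] area 277 [91 97 26 20] vice xy 0.0111 -0.0008
tcp [0.4864 0.175  0.1324] vice -0.0484 0.1002 F [-4.7  0.1 11.6] Fv -4.7 -0.6 w 0.0224 q6 -2.4 clk 19.325
theta -2.8576553269418294 r 0.05
[0.0037, 0.0065] [0.0083, 0.0124] 
plate x -0.008 blue y -0.0145 -0.0045
plate x 0 blue y -0.0145 0.0035
plate x 0.008 blue y -0.0145 -0.0045
```

Emit:
apply_moves:
  steps:
    - {"dp": [0.0037, 0.0065, 0.0005], "turn": 0, "grip": 0.02}
    - {"dp": [0.0083, 0.0124, 0.0005], "turn": 0, "grip": 0.02}
    - {"dp": [0.0083, 0.0124, 0.0005], "turn": 0, "grip": 0.02}

```text
clock: 19.7
tcp_pos: [0.4948, 0.1875, 0.1325]
tool_rot: [1.562, -2.72, -0.003]
wrist_force: [-3.1, -0.1, 7.6]
width: 0.0223
finger_force: 59.4
```

```bash
python3 -c "
from h import *
tabs('t11'); plan((-.0004,.0862),0.3,2)
plate('t11')"
```

```text
red px [131.6  68.2] exp [143.  91.] area 393 [118  57  28  24] vice xy -0.01 -0.0007
yel px [100.9  80.6] exp [112. 105.] area 315 [88 71 27 21] vice xy 0.0111 -0.0013
tcp [0.4948 0.1875 0.1325] vice -0.0421 0.1139 F [-3.4  0.5  7.1] Fv -3.4 0.0 w 0.0225 q6 -2.38 clk 19.75
theta -2.5555680132402125 r 0.05
[0.0055, 0.0051] [0.0116, 0.0094] 
plate x -0.008 blue y -0.0145 -0.005
plate x 0 blue y -0.015 0.0035
plate x 0.008 blue y -0.0145 -0.005
```

Emit:
apply_moves:
  steps:
    - {"dp": [0.0055, 0.0051, 0], "turn": 0, "grip": 0.02}
    - {"dp": [0.0116, 0.0094, 0], "turn": 0, "grip": 0.02}
    - {"dp": [0.0116, 0.0094, 0], "turn": 0, "grip": 0.02}

```text
clock: 20.12
tcp_pos: [0.5067, 0.197, 0.1325]
tool_rot: [1.562, -2.721, -0.004]
wrist_force: [-4.0, 0.4, 6.7]
width: 0.0223
finger_force: 59.3
```

```bash
python3 -c "
from h import *
tabs('t12'); plan((-.0004,.0862),0.3,2)
plate('t12')"
```

```text
red px [137.5  41.5] exp [150.  66.] area 446 [123  29  30  26] vice xy -0.0101 -0.0012
yel px [106.   54.6] exp [118.  80.] area 356 [93 44 27 23] vice xy 0.011 -0.0018
tcp [0.5067 0.197  0.1325] vice -0.0318 0.1251 F [-2.1  1.4  6. ] Fv -2.3 1.0 w 0.0224 q6 -2.37 clk 20.175
theta -2.2487582721776787 r 0.05
[0.0068, 0.0032] [0.0139, 0.0054] 
plate x -0.008 blue y -0.015 -0.0055
plate x 0 blue y -0.015 0.0035
plate x 0.008 blue y -0.015 -0.0055
```

Tabs are still in at about 8.93 rad total but are drifting to the picture's top edge. I'll turn the hand a little on the free-spinning knob while stepping on, to keep them in view.

Emit:
apply_moves:
  steps:
    - {"dp": [0.0068, 0.0032, 0], "turn": -0.13, "grip": 0.02}
    - {"dp": [0.0139, 0.0054, 0], "turn": -0.26, "grip": 0.02}
    - {"dp": [0.0139, 0.0054, 0], "turn": -0.4, "grip": 0.02}
    - {"dp": [0.0139, 0.0054, 0], "turn": -0.4, "grip": 0.02}

```text
clock: 20.68
tcp_pos: [0.5208, 0.2026, 0.1325]
tool_rot: [0.989, -2.978, -0.003]
wrist_force: [-2.4, 1.0, 6.4]
width: 0.0222
finger_force: 59.2
```

```bash
python3 -c "
from h import *
tabs('t13'); plan((-.0004,.0862),0.3,2)
plate('t13')"
```

```text
red px [85.8 77.1] exp [106.  95.] area 410 [73 63 27 30] vice xy -0.01 -0.0019
yel px [ 65.2 101.5] exp [ 85. 121.] area 316 [54 89 23 26] vice xy 0.011 -0.0024
tcp [0.5208 0.2026 0.1325] vice -0.0188 0.1329 F [-3.5  2.   5.5] Fv -3.7 1.4 w 0.0226 q6 -1.97 clk 20.725
theta -1.9454838715769893 r 0.0502
[0.0074, 0.0009] [0.0149, 0.0009] 
plate x -0.008 blue y -0.015 -0.0055
plate x 0 blue y -0.0145 0.004
plate x 0.008 blue y -0.0145 -0.0055
```

Total 9.23 rad, both tabs in.

Emit:
apply_moves:
  steps:
    - {"dp": [0.0074, 0.0009, 0], "turn": 0, "grip": 0.02}
    - {"dp": [0.0149, 0.0009, 0], "turn": 0, "grip": 0.02}
    - {"dp": [0.0149, 0.0009, 0], "turn": 0, "grip": 0.02}

```text
clock: 21.1
tcp_pos: [0.5358, 0.2036, 0.1325]
tool_rot: [0.99, -2.978, -0.003]
wrist_force: [-2.2, 2.4, 5.6]
width: 0.0226
finger_force: 59.2
```

```bash
python3 -c "
from h import *
tabs('t14'); plan((-.0004,.0862),0.3,2)
plate('t14')"
```

```text
red px [95.6 53.9] exp [116.  73.] area 463 [82 39 28 31] vice xy -0.0102 -0.0022
yel px [74.3 79.5] exp [ 95. 100.] area 361 [62 66 25 28] vice xy 0.0109 -0.0027
tcp [0.5358 0.2036 0.1325] vice -0.004 0.1361 F [-2.4  1.5  6.3] Fv -2.6 1.1 w 0.0225 q6 -1.97 clk 21.15
theta -1.643655711951867 r 0.0501
[0.0074, -0.0012] [0.0145, -0.0035] 
plate x -0.008 blue y -0.0155 -0.0065
plate x 0 blue y -0.0155 0.0035
plate x 0.008 blue y -0.015 -0.006
```

Emit:
apply_moves:
  steps:
    - {"dp": [0.0074, -0.0012, 0], "turn": 0, "grip": 0.02}
    - {"dp": [0.0145, -0.0035, 0], "turn": -0.08, "grip": 0.02}
    - {"dp": [0.0145, -0.0035, 0], "turn": -0.1, "grip": 0.02}

```text
clock: 21.52
tcp_pos: [0.5504, 0.2001, 0.1325]
tool_rot: [0.838, -3.024, -0.003]
wrist_force: [-2.6, 2.0, 6.5]
width: 0.0221
finger_force: 59.2
```

```bash
python3 -c "
from h import *
tabs('t15'); plan((-.0004,.0862),0.3,2)
plate('t15')"
```

```text
red px [90.2 50.9] exp [119.  70.] area 845 [72 32 38 38] vice xy -0.0086 -0.0055
yel px [77.4 80.2] exp [100.  99.] area 376 [66 66 24 29] vice xy 0.0109 -0.0031
tcp [0.5504 0.2001 0.1325] vice 0.0109 0.135 F [-2.2  0.7  7. ] Fv -2.3 0.4 w 0.0223 q6 -1.88 clk 21.575
theta -1.3435254847336773 r 0.05
[0.0067, -0.0034] [0.0128, -0.0077] 
plate x -0.008 blue y -0.0155 -0.012
plate x 0 blue y -0.016 0.003
plate x 0.008 blue y -0.0155 -0.0065
```

The red tab has popped: its area jumped from 463 to 845 px and it shifted away from the camera. Yellow is still in. I'll stop here, open the hand and rise.

Emit:
apply_moves:
  steps:
    - {"dp": [0, 0, 0], "turn": 0, "grip": 0.04}
    - {"dp": [0, 0, 0], "turn": 0, "grip": 0.055}
    - {"dp": [0, 0, 0], "turn": 0, "grip": 0.055}
    - {"dp": [0, 0, 0.02], "turn": 0, "grip": 0.055}
    - {"dp": [0, 0, 0.06], "turn": 0, "grip": 0.055}
    - {"dp": [0, 0, 0.11], "turn": 0, "grip": 0.055}
    - {"dp": [0, 0, 0.15], "turn": 0, "grip": 0.055}
    - {"dp": [0, 0.03, 0.15], "turn": 0, "grip": 0.055}
    - {"dp": [0, 0.03, 0.15], "turn": 0, "grip": 0.055}

```text
clock: 22.7
tcp_pos: [0.5524, 0.2309, 0.2826]
tool_rot: [-0.844, 3.025, 0.001]
wrist_force: [0.9, -0.9, -0.6]
width: 0.0551
finger_force: 0.0
```

Run:
```python
from h import *
tabs('t16')
im,K,R,t=load('t16'); hsv=cv2.cvtColor(im,cv2.COLOR_BGR2HSV)
# two-view heights of the tabs: t15 vs t16
print("red z",tri([load('t15'),load('t16')],[(90.2,50.9),cv2.moments and tuple(np.array(np.nonzero(cv2.inRange(hsv[:, :],(0,150,80),(8,255,255)))).mean(1)[::-1])]).round(3))
# housing lip and foot vs expected clamped pose: compare brightness along the vice y at lip height
L=[]
for y in np.arange(-.085,-.025,.003):
    u,v=proj(K,R,t,o+(y+.075)*Y+np.array([0,0,.103])); L.append(int(im[int(v),int(u)].mean()) if 0<=v<384 and 0<=u<512 else -1)
print(L)
```

```text
red px [136.6  51. ] exp [152.  62.] area 205 [128  42  18  19] vice xy -0.0092 -0.0052
yel px [128.2  68.3] exp [140.  79.] area 119 [122  61  13  16] vice xy 0.0109 -0.0027
tcp [0.5522 0.2298 0.282 ] vice 0.008 0.1646 F [ 0.9 -0.4 -0.3] Fv 1.0 -0.3 w 0.0548 q6 -1.84 clk 22.75
red z [0.469 0.213 0.365]
[-1, -1, -1, -1, -1, 95, 200, 197, 90, 94, 92, 92, 92, 93, 87, 209, 191, 78, 80, 76]
```

Run:
```python
from h import *
V=[load('t15'),load('t16')]
print("red",tri(V,[(90.2,50.9),(136.6,51.0)]).round(3),"yel",tri(V,[(77.4,80.2),(128.2,68.3)]).round(3))
print(close_job())
```

```text
red [0.508 0.067 0.065] yel [0.529 0.064 0.061]
the job is handed in; nothing more can be done
None
```

The housing is clamped upright in the vice, the red tab is out, the yellow tab was still in when last measured, and I've let go and handed the job in at about 23 s. I viewed 11 pictures, one over the limit of 10.

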